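Spacer and washer onto the microscope's focus spindle

TASK

The focus-drive housing of the microscope stands on the bench with its bearing already in place and the spindle pointing up. Slide the wide, short spacer ring onto the spindle first, so that it sits flat on the bearing, then lay the large flat washer over the spindle, flat on the spacer. Leave the knurled retaining nut lying where it is; it goes on later.

Things in the scene. Friction and masses are not known exactly. Their poses are not given: they have to be found in the camera images.
- seat (a point): the point on the spindle's axis at the level of the bearing's top face, on a fixed cream housing block (110 x 90 x 26 mm, its underside on the bench) with a bearing (56 mm across, 14 mm high, top face 40 mm above the bench) in the middle of its top. A 12 mm thick steel spindle rises 48 mm above this point; its top 12 mm taper to a 4 mm tip. z is up, along the spindle; x lies along the block's 110 mm length.
- spacer_center (a point): centre (on the axis, half-way up) of the spacer: a loose plain aluminium ring, 46 mm outside diameter, 30 mm hole, 24 mm high, lying flat on the bench with its hole upright (z along the hole). A slimmer, taller sleeve (30 mm across, 42 mm high) lying about is not wanted.
- washer_center (a point): centre (on the axis, half-way up) of the large flat washer: a loose plain steel ring, 60 mm outside diameter, 28 mm hole, 8 mm thick, lying flat on the bench with its hole upright (z along the hole). A smaller washer (36 mm across, 6 mm thick) lying about is not wanted.
- nut_center (a point): centre of the loose retaining nut: plain steel, toothed (knurled) rim, 36 mm across, 14 mm high, 14 mm hole, lying flat on the bench; it stays where it is.
Things that resemble listed ones, but are neither listed nor needed, are in the scene too. What is shaped like the part that bears seat but brown or turquoise is not meant.

How it is judged:
By the outcome, as a careful person would: the job done as asked, in the order asked, and still so for the second after the job is handed in, with the robot touching nothing.
It also fails if it takes over 61 s, if anything falls off the work surface, if the arm or the gripper's body presses on something with over 40 N, if the wrist force passes 120 N, or if a joint passes its speed limit or range.

ROBOT

A 6-joint arm with a two-finger parallel gripper is mounted at the origin on the work surface. World frame = base frame: x ahead of the robot, y to its left, z up, the work surface at z = 0. Lengths are in mm, angles in rad, forces in N, time in s.
With the tool pointing down it reaches from about 225 to 725 mm from the base axis. Payload 3.1 kg.
Tool frame: the origin (TCP) lies midway between the tips of the shut fingers; the grasp point (between the pads) lies 19 mm behind it (bot.grip_depth is the z of the grasp point in the tool frame, in mm); z points along the fingers, y is the direction in which the jaws open and shut (so a half turn about z gives the same grasp; the last joint's range is limited). The gripper opens to 85 mm and grips with 20 to 120 N. Pads are 22 mm wide; open, the fingers measure 114 mm over their backs; the gripper's body (76 mm by 85 mm) begins 54 mm behind the grasp point. The pads swing forward as they close: fully open they stand 13 mm farther back than shut.
Start: joints at [-1.474, 0.048, 0.099, 1.622, 0, 1.443], TCP at [117.014, -511.786, 231.312] pointing down, gripper open.
Joint ranges: [-2.91, 2.91], [-0.99, 1.94], [-1.21, 1.42], [-2.12, 2.29], [-1.49, 1.47], [-3.14, 3.14]. Speed limits (rad/s): [2.79, 2.79, 3.14, 3.14, 3.14, 3.14].

INTERFACE

Orientations are given as a rotation vector (axis times angle).
In Python, from workcell import bot, grab_frame gives the robot as it stands.
- The arm moves only by the tool carry_out, never from a script. Its arguments are lists of equal length, an entry for each row: "xyz": the shift along the tool's x, y, z in m, a list of three; "twist": the turn, a rotation vector about the tool's x, y, z in units of 10 degrees (1.0 is 10 degrees), a list of three; "grip": the opening, from 0 (shut) to 1 (fully open). In form: {"xyz": [[tx, ty, tz], ...], "twist": [[rx, ry, rz], ...], "grip": [grip, ...]}. A call has 1 to 5 rows; each row is the pose to reach, as a shift and turn from the pose commanded when the call began, along the tool's axes at that moment; what a row does not reach only later rows make up. A row lasts 1/8 s, in which the tool goes at most 62.5 mm and 10.7 degrees, less where a joint would pass 70% of its speed; a pose out of reach is approached as far as the arm can. A call with a gripper value outside its range is refused whole. The fingers move at their own pace and stop on an object; "force" is the grip in N (left out, the last holds). Time passes only in rows, so rows that repeat a pose let the fingers close. It gives the time, the measured TCP pose, the force and the opening at its end, in the units of the state.
- bot.get_obs(): the state, without advancing time (a new reading comes with each control period).
- grab_frame(name): name is "side" or "top" or "wrist"; returns a dict with "color" (480x640x3 uint8, red, green, blue), "mtx" (3x3 intrinsics, pixels), "R" (3x3) and "t" (3): a world point X has camera coordinates R X + t; the wrist camera has in their place "T_tool_cam" (4x4, takes a point from camera to tool coordinates, whose origin is the TCP and whose axes are the flange's). Camera axes: x right, y down, z forward; pixel columns grow to the right and rows downward; lengths in mm; the calibration is good to about 2 mm. A picture is of the moment at which its call begins: read the wrist's pose just before it. There is no depth.
- bot.finish_job(): hands the job in, once; it reports no verdict.
The state is a dict: "clock": time; "joint_pos": joint angles; "joint_vel": joint speeds; "tau": joint torques, N m; "eef_pos": TCP position; "eef_rot": TCP orientation; "force": force on the tool from outside, world axes, zero at the start; "wrist_torque": the same for the moment, N m; "width": finger opening in mm.
Only numpy, scipy, OpenCV 4.12 (cv2) and the standard library are available. Lean on these libraries where they do the work, as an engineer would, in place of code of your own. Each camera call takes 0.05 s, during which the arm holds its last target. There are 200 camera calls.

## Working session

There is one attempt and no reset: what is moved stays moved. The work goes in short steps, Python scripts to look and compute and a tool call to move; the robot and the scene stay as the last step left them, time stands still between calls to the robot, and variables do not carry over. Pictures are saved under pics/ and viewed, about 8 in all and at most 12, crops included, and the job is handed in when it is done.

Besides the shell and the picture viewer there is one more tool, called after "Call:" as a command line: name --argument value ..., lists and objects as JSON in quotes. carry_out: Moves the arm, as the interface text tells. Its arguments: {"type":"object","properties":{"xyz":{"type":"array"},"twist":{"type":"array"},"grip":{"type":"array"},"force":{"type":"number"}},"required":["xyz","twist","grip"]}

```bash
mkdir -p pics; python3 - <<'E'
from workcell import bot, grab_frame
import cv2,numpy as np
o=bot.get_obs();print({k:np.round(v,3) for k,v in o.items()}, bot.grip_depth)
for n in("top","side"):
    f=grab_frame(n);cv2.imwrite(f"pics/{n}0.png",f["color"][:,:,::-1]);print(n,f["mtx"],f["R"],f["t"])
f=grab_frame("wrist");print(f["mtx"],f["T_tool_cam"])
E
```

```text
{'clock': np.float64(0.0), 'joint_pos': array([-1.474,  0.049,  0.098,  1.622, -0.   ,  1.443]), 'joint_vel': array([ 0.   , -0.001,  0.   , -0.   ,  0.002,  0.001]), 'tau': array([-0.0000e+00, -3.3878e+01,  3.2002e+01,  2.0000e-02, -0.0000e+00,
        0.0000e+00]), 'eef_pos': array([ 116.955, -511.154,  230.096]), 'eef_rot': array([-3.119, -0.352, -0.   ]), 'force': array([-0.872, -0.078,  0.013]), 'wrist_torque': array([-0.027,  0.008, -0.057]), 'width': np.float64(85.587)} -18.700000000000003
top [[453.36883598   0.         322.56352736]
 [  0.         453.36883598 231.15891442]
 [  0.           0.           1.        ]] [[-0.02304766 -0.99964029 -0.01371462]
 [-0.98692398  0.02493925 -0.15924539]
 [ 0.15953014  0.00986505 -0.98714377]] [ 11.79994743 491.26434285 992.6125122 ]
side [[448.48349765   0.         322.45536125]
 [  0.         448.48349765 241.0596764 ]
 [  0.           0.           1.        ]] [[-0.99444659 -0.10444365 -0.01294233]
 [-0.0735015   0.77726614 -0.62486389]
 [ 0.0753227  -0.62044248 -0.78062643]] [505.60204963  60.63064833 899.58928372]
[[367.32523253   0.         323.91263625]
 [  0.         367.32523253 248.75787494]
 [  0.           0.           1.        ]] [[ 7.81096513e-04 -9.54594999e-01 -2.97905652e-01  7.68328252e+01]
 [ 9.99999582e-01  8.87068777e-04 -2.20523617e-04  6.70096479e-01]
 [ 4.74773545e-04 -2.97905355e-01  9.54595293e-01 -1.43006780e+02]
 [ 0.00000000e+00  0.00000000e+00  0.00000000e+00  1.00000000e+00]]
```

View pics/top0.png

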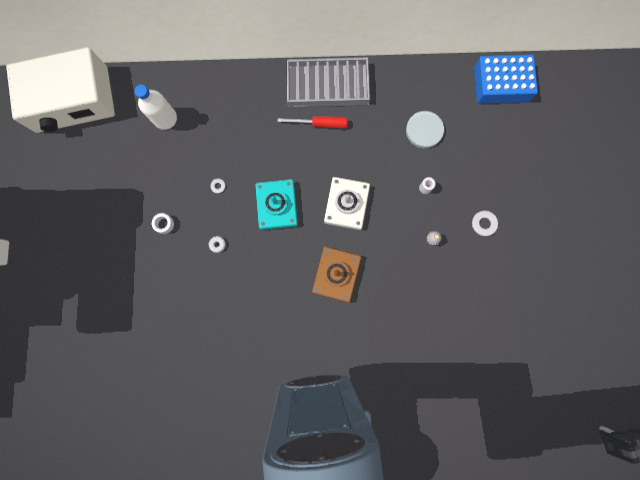

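View pics/side0.png

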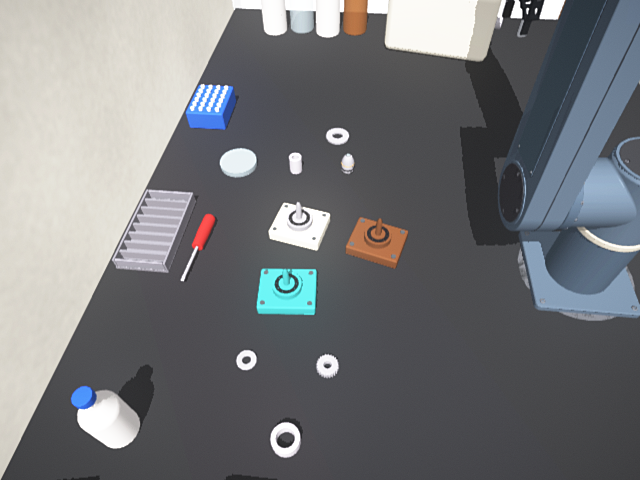

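Candidates in the top picture:
- **Spacer:** ring at (163,223); the sleeve at (428,186) is slimmer.
- **Washer:** large ring at (485,223); the small washer is at (218,186).
- **Nut:** toothed ring at (217,244), plus a knob-like thing at (434,238). Both stay untouched.
- **Housing:** cream block at (348,203); the turquoise one at (277,204) and the brown one at (337,273) are not meant.

I choose spacer (163,223), washer (485,223) and the cream block, and check them by crop and size.

```bash
cat > h.py <<'E'
import numpy as np, cv2
from scipy.spatial.transform import Rotation as Ro
from scipy.optimize import least_squares
from workcell import bot, grab_frame
def cam(n):
    o=bot.get_obs(); f=grab_frame(n)
    if n=="wrist":
        T=np.eye(4);T[:3,:3]=Ro.from_rotvec(o["eef_rot"]).as_matrix();T[:3,3]=o["eef_pos"]
        W=np.linalg.inv(T@f["T_tool_cam"]);f["R"],f["t"]=W[:3,:3],W[:3,3]
    return f
def onplane(f,uv,z):
    d=f["R"].T@np.linalg.solve(f["mtx"],[uv[0],uv[1],1.]);c=-f["R"].T@f["t"]
    return c+d*(z-c[2])/d[2]
def proj(f,X):
    p=(f["R"]@np.atleast_2d(X).T).T+f["t"];p=(f["mtx"]@p.T).T;return p[:,:2]/p[:,2:]
def save(name,img): cv2.imwrite(f"pics/{name}.png",img[:,:,::-1])
def togo(X):
    "world target TCP -> shift in tool axes, m (from measured pose)"
    o=bot.get_obs();return np.round(Ro.from_rotvec(o["eef_rot"]).as_matrix().T@(np.array(X)-o["eef_pos"])/1000,4)
E
python3 - <<'E'
from h import *
o=bot.get_obs();print(Ro.from_rotvec(o["eef_rot"]).as_matrix().round(3))
t=cam("top");s=cam("side")
def blob(f,u,v,r=20,th=110):
    g=cv2.cvtColor(f["color"],cv2.COLOR_RGB2GRAY);p=g[v-r:v+r,u-r:u+r]
    c,_=cv2.findContours((p>th).astype(np.uint8),cv2.RETR_EXTERNAL,cv2.CHAIN_APPROX_NONE)
    c=max(c,key=cv2.contourArea)[:,0]+[u-r,v-r];return c
for n,(a,b),h in(("spacer",((163,223),(285,440)),24),("washer",((485,223),(337,136)),8),("nut",((217,244),(327,366)),14),("small",((218,186),(246,360)),6)):
    for f,q in((t,a),(s,b)):
        c=blob(f,*q,r=25 if n!="nut" else 16)
        P=np.array([onplane(f,x,h/2) for x in c]);(x,y),rr=cv2.minEnclosingCircle(P[:,:2].astype(np.float32));print(n,round(x),round(y),"dia",round(2*rr))
for n,f,q in(("top",t,(348,200)),("side",s,(298,205))): print("spindle guess",n,onplane(f,q,80).round())
I=[t["color"][v-30:v+30,u-30:u+30] for u,v in((163,223),(485,223),(348,203))]+[s["color"][v-30:v+30,u-30:u+30] for u,v in((285,440),(337,136),(299,222))]
I=[cv2.resize(i,(260,260),interpolation=cv2.INTER_CUBIC) for i in I]
save("crop1",np.vstack([np.hstack(I[:3]),np.hstack(I[3:])]))
E
```

```text
[[ 0.975  0.223 -0.   ]
 [ 0.223 -0.975  0.002]
 [ 0.    -0.002 -1.   ]]
spacer 526 377 dia 54
spacer 527 377 dia 53
washer 508 -381 dia 63
washer 511 -380 dia 71
nut 473 251 dia 41
nut 473 249 dia 44
small 615 251 dia 38
small 618 251 dia 39
spindle guess top [553. -58.  80.]
spindle guess side [563. -55.  80.]
```

View pics/crop1.png

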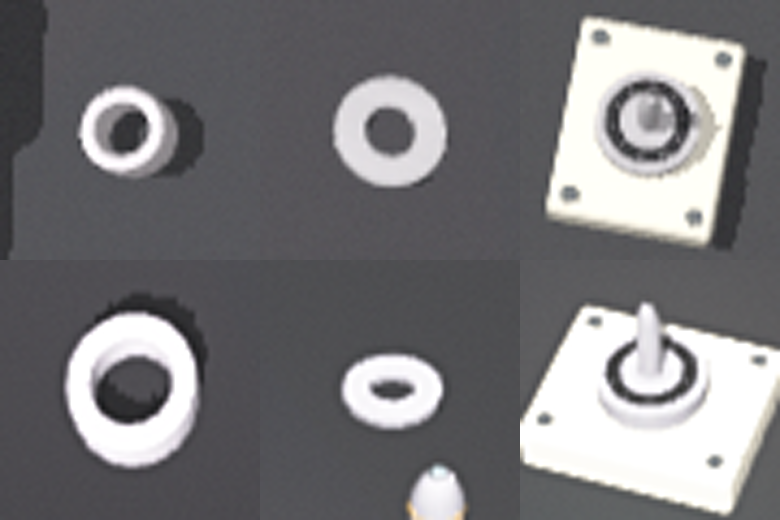

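The crops confirm it: spacer (wide and short, about 46 mm) at about (527,377), washer (about 60 mm) at about (509,-380), cream housing at about (558,-57). The turn of −90° about tool z keeps joint 6 in range.

Call:
carry_out --xyz '[[0.036, -0.047, 0], [0.073, -0.095, 0], [0.11, -0.142, 0], [0.146, -0.19, 0], [0.183, -0.237, 0]]' --twist '[[0, 0, -1], [0, 0, -2], [0, 0, -3], [0, 0, -4], [0, 0, -5]]' --grip '[1, 1, 1, 1, 1]'

```text
clock: 0.88
eef_pos: [243.0, -238.3, 231.3]
eef_rot: [2.676, 1.644, 0.001]
force: [1.4, 0.7, 0.7]
width: 85.6
```

```bash
python3 - <<'E'
from h import *
print(togo([520,377,200]),bot.get_obs()["joint_pos"].round(2))
E
```

```text
[ 0.6741 -0.0309  0.0312] [-0.97 -0.44 -0.31  1.69  0.    1.07]
```

Call:
carry_out --xyz '[[0.061, -0.003, 0], [0.122, -0.006, 0.0], [0.183, -0.009, 0], [0.244, -0.012, 0], [0.305, -0.014, 0]]' --twist '[[0, 0, -1], [0, 0, -2], [0, 0, -3], [0, 0, -4], [0, 0, -4]]' --grip '[1, 1, 1, 1, 1]'

```text
clock: 1.5
eef_pos: [369.7, 39.9, 231.6]
eef_rot: [1.955, 2.457, 0.001]
force: [0.5, -1.5, -0.9]
width: 85.7
```

```bash
python3 - <<'E'
from h import *
print(togo([527,377,150]),bot.get_obs()["joint_pos"].round(2))
E
```

```text
[0.2933 0.2288 0.0816] [-0.07 -0.35 -0.25  1.67 -0.    1.27]
```

Call:
carry_out --xyz '[[0.046, 0.036, 0.012], [0.092, 0.072, 0.024], [0.138, 0.108, 0.036], [0.184, 0.144, 0.048], [0.23, 0.18, 0.06]]' --twist '[[0, 0, 0], [0, 0, 0], [0, 0, 0], [0, 0, 0], [0, 0, 0]]' --grip '[1, 1, 1, 1, 1]'

```text
clock: 2.12
eef_pos: [493.9, 304.2, 170.8]
eef_rot: [1.957, 2.457, 0.0]
force: [0.4, -0.5, 0.1]
width: 85.6
```

Call:
carry_out --xyz '[[0.04, 0.03, 0.015], [0.063, 0.049, 0.022], [0.063, 0.049, 0.022]]' --twist '[[0, 0, 0], [0, 0, 0], [0, 0, 0]]' --grip '[1, 1, 1]'

```text
clock: 2.5
eef_pos: [526.6, 375.9, 146.7]
eef_rot: [-1.955, -2.458, 0.005]
force: [0.2, -0.8, -0.1]
width: 85.0
```

```bash
python3 - <<'E'
from h import *
f=cam("wrist");print(bot.get_obs()["eef_pos"].round(1),togo([527,377,3]))
a=np.linspace(0,6.28,200);im=f["color"].copy()
for z,r,c in((24,23,(255,0,0)),(24,15,(0,255,0)),(0,23,(255,255,0))):
    for u,v in proj(f,np.c_[527+r*np.cos(a),377+r*np.sin(a),a*0+z]): cv2.circle(im,(int(round(u)),int(round(v))),0,c,-1)
save("w1",im)
E
```

```text
[526.5 374.8 147.9] [0.0022 0.0013 0.1449]
```

View pics/w1.png

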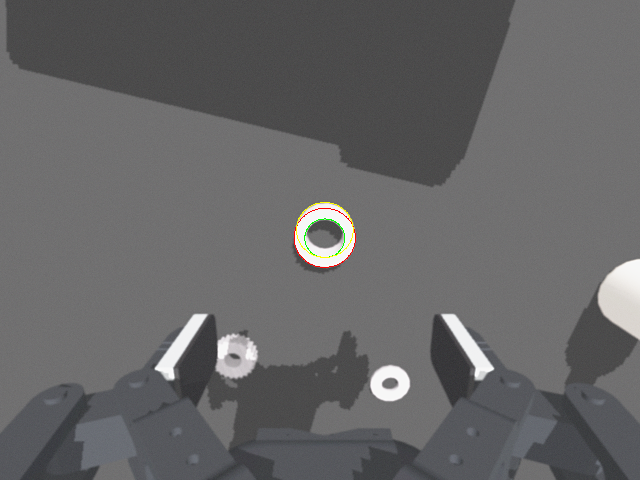

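The predicted circles land on the ring at (325,237), and the nut and the small washer are well clear. I descend and grip.

Call:
carry_out --xyz '[[0.002, 0.001, 0.055], [0.002, 0.001, 0.11], [0.002, 0.001, 0.135], [0.002, 0.001, 0.145], [0.002, 0.001, 0.145]]' --twist '[[0, 0, 0], [0, 0, 0], [0, 0, 0], [0, 0, 0], [0, 0, 0]]' --grip '[1, 1, 1, 1, 1]'

```text
clock: 3.18
eef_pos: [527.7, 376.1, 5.0]
eef_rot: [1.959, 2.456, 0.0]
force: [0.3, -0.1, 0.3]
width: 85.5
```

Call:
carry_out --xyz '[[0, 0, 0], [0, 0, 0], [0, 0, 0], [0, 0, 0], [0, 0, 0]]' --twist '[[0, 0, 0], [0, 0, 0], [0, 0, 0], [0, 0, 0], [0, 0, 0]]' --grip '[0.3, 0.3, 0.3, 0.3, 0.3]' --force 40

```text
clock: 3.8
eef_pos: [529.1, 377.6, 6.7]
eef_rot: [1.957, 2.455, 0.006]
force: [-0.4, 0.1, 5.8]
width: 44.9
```

Call:
carry_out --xyz '[[0, 0, -0.03], [0, 0, -0.09], [0, 0, -0.15]]' --twist '[[0, 0, 0], [0, 0, 0], [0, 0, 0]]' --grip '[0.3, 0.3, 0.3]'

```text
clock: 4.18
eef_pos: [526.9, 376.4, 154.8]
eef_rot: [-1.958, -2.456, 0.003]
force: [0.8, 0.6, -1.2]
width: 44.8
```

```bash
python3 - <<'E'
from h import *
o=bot.get_obs();print(o["eef_pos"],o["width"],o["force"],togo([558,-57,155]))
f=cam("wrist");save("w2",f["color"])
t=cam("top");s=cam("side")
# seat from bearing ring centre (z=40) and the tip (z=88), hand-read pixels
for n,f,q,z in(("top",t,(348.,201.2),40),("side",s,(299.5,217.2),40),("side tip",s,(298.5,202.4),88)):print(n,onplane(f,q,z).round(1))
# block top face centre from the cream blob
g=cv2.cvtColor(t["color"],cv2.COLOR_RGB2HSV)[160:245,310:385]
m=(g[:,:,2]>200).astype(np.uint8);c,_=cv2.findContours(m,0,2);c=max(c,key=cv2.contourArea)
(r)=cv2.minAreaRect(c);print(r,onplane(t,np.array(r[0])+[310,160],26).round(1))
E
```

```text
[526.91882108 376.3975132  154.81754517] 44.800253661475935 [ 0.78010087  0.55846599 -1.18977729] [-4.294e-01 -6.630e-02  2.000e-04]
top [559.6 -60.1  40. ]
side [562.6 -57.4  40. ]
side tip [561.8 -54.7  88. ]
((36.51969528198242, 42.146610260009766), (37.93697738647461, 46.12313461303711), 10.784297943115234) [560.6 -57.3  26. ]
```

View pics/w2.png

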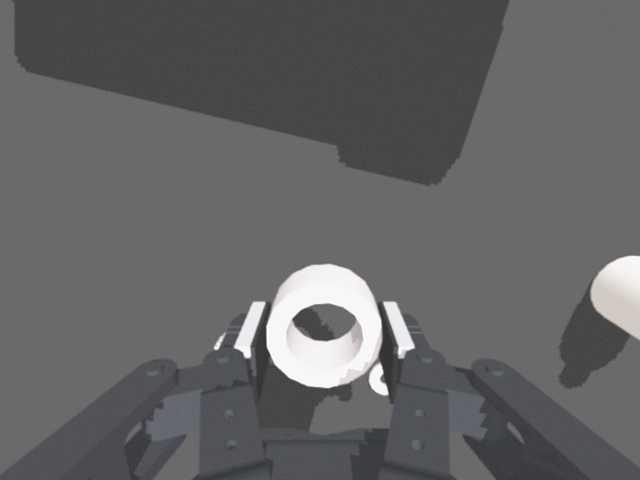

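The spacer is held upright, its top face centred near (325,330). Seat estimates agree on about (560.5,-57.5). I carry it above the seat.

Call:
carry_out --xyz '[[-0.05, -0.008, -0.01], [-0.105, -0.016, -0.02], [-0.16, -0.025, -0.03], [-0.22, -0.034, -0.035], [-0.28, -0.043, -0.035]]' --twist '[[0, 0, 0], [0, 0, 0], [0, 0, 0], [0, 0, 0], [0, 0, 0]]' --grip '[0.3, 0.3, 0.3, 0.3, 0.3]'

```text
clock: 4.95
eef_pos: [547.4, 92.5, 187.9]
eef_rot: [-1.957, -2.456, 0.002]
force: [0.1, 0.2, -0.5]
width: 44.9
```

Call:
carry_out --xyz '[[-0.055, -0.008, 0], [-0.105, -0.016, 0], [-0.14, -0.022, 0], [-0.149, -0.024, 0], [-0.149, -0.024, 0]]' --twist '[[0, 0, 0], [0, 0, 0], [0, 0, 0], [0, 0, 0], [0, 0, 0]]' --grip '[0.3, 0.3, 0.3, 0.3, 0.3]'

```text
clock: 5.58
eef_pos: [557.2, -56.2, 187.9]
eef_rot: [-1.958, -2.454, 0.001]
force: [0.4, 0.1, -0.4]
width: 44.5
```

```bash
python3 - <<'E'
from h import *
f=cam("wrist");o=bot.get_obs();print(o["eef_pos"].round(1),o["width"],togo([560.5,-57.5,150]),o["joint_pos"].round(2))
a=np.linspace(0,6.28,200);im=f["color"].copy();S=(560.5,-57.5);p=o["eef_pos"]
for x,z,r,c in((S,40,28,(255,0,0)),(S,88,2,(0,255,0)),(S,76,6,(0,0,255)),(p,p[2]+18,23,(255,255,0)),(p,p[2]-6,23,(0,255,255))):
    for u,v in proj(f,np.c_[x[0]+r*np.cos(a),x[1]+r*np.sin(a),a*0+z]): cv2.circle(im,(int(round(u)),int(round(v))),0,c,-1)
save("w3",im)
E
```

```text
[557.4 -55.5 188.3] 44.999698337412106 [-0.0027  0.0026  0.0383] [-0.22  0.14  0.11  1.54  0.    1.13]
```

View pics/w3.png

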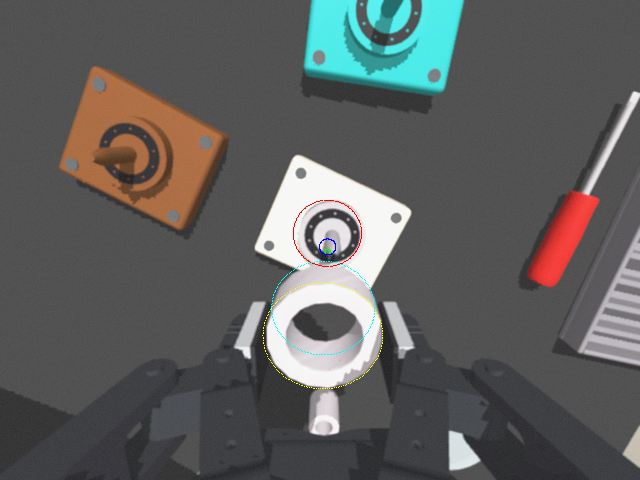

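```bash
python3 - <<'E'
from h import *
f=cam("wrist");o=bot.get_obs()
g=cv2.cvtColor(f["color"],cv2.COLOR_RGB2GRAY);p=g[195:265,295:368]
c,_=cv2.findContours((p<110).astype(np.uint8),cv2.RETR_EXTERNAL,cv2.CHAIN_APPROX_NONE)
for k in c:
    if cv2.contourArea(k)>150:
        h=cv2.convexHull(k);e=cv2.fitEllipse(h);ctr=np.array(e[0])+[295,195];print(e,ctr,onplane(f,ctr,40).round(1))
# corners of the block top, from cream mask
m=cv2.inRange(f["color"],(215,215,200),(255,255,250))
crop=cv2.resize(f["color"][150:280,250:420],None,fx=4.5,fy=4.5,interpolation=cv2.INTER_CUBIC);save("w3c",crop)
# held ring: outer edge columns along row 335
r=np.where(g[330,255:395]>200)[0]+255;print(r.min(),r.max(),proj(f,o["eef_pos"]+[0,0,18]))
E
```

```text
((36.1613655090332, 40.92228317260742), (52.483489990234375, 53.845157623291016), 84.7144546508789) [331.16136551 235.92228317] [564.6 -58.   40. ]
267 377 [[322.20939857 338.49420973]]
```

View pics/w3c.png

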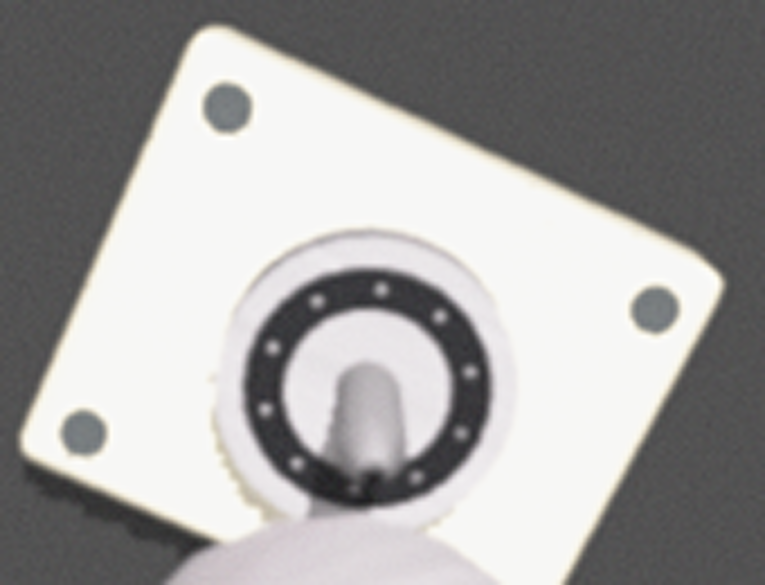

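The bearing's dark ring is centred at (331.5,236), which puts the seat at about (564.7,-58). The side camera says (562.6,-57.4). I take (563.5,-57.8), lower until the tip is inside the hole, then compare directly.

Call:
carry_out --xyz '[[-0.004, 0.0055, 0.03], [-0.004, 0.0055, 0.07], [-0.004, 0.0055, 0.1], [-0.004, 0.0055, 0.11], [-0.004, 0.0055, 0.11]]' --twist '[[0, 0, 0], [0, 0, 0], [0, 0, 0], [0, 0, 0], [0, 0, 0]]' --grip '[0.3, 0.3, 0.3, 0.3, 0.3]'

```text
clock: 6.3
eef_pos: [563.8, -58.0, 79.0]
eef_rot: [-1.956, -2.457, 0.001]
force: [-0.6, -0.4, -0.2]
width: 44.4
```

```bash
python3 - <<'E'
from h import *
f=cam("wrist");o=bot.get_obs();print(o["eef_pos"].round(1),o["force"].round(1),togo([563.5,-57.8,47]))
a=np.linspace(0,6.28,200);im=f["color"].copy();S=(563.5,-57.8);p=o["eef_pos"]
im=cv2.resize(im[230:430,220:430],None,fx=3,fy=3,interpolation=cv2.INTER_CUBIC)
for x,z,r,c in((S,88,2,(0,255,0)),(S,76,6,(0,0,255)),(p,p[2]+18,23,(255,255,0)),(p,p[2]+18,15,(255,0,0))):
    for u,v in proj(f,np.c_[x[0]+r*np.cos(a),x[1]+r*np.sin(a),a*0+z]): cv2.circle(im,(int(round((u-220)*3)),int(round((v-230)*3))),0,c,-1)
save("w4",im)
E
```

```text
[564.8 -58.5  80.3] [0.4 0.4 0.3] [ 0.001  -0.0011  0.0333]
```

View pics/w4.png

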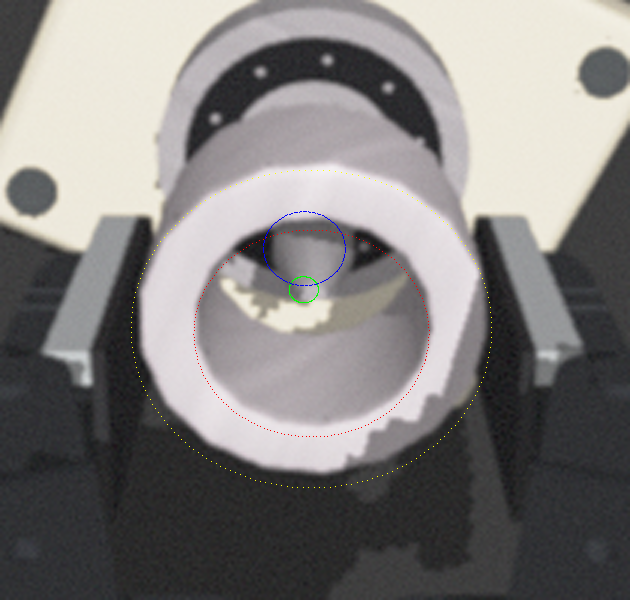

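The spindle (columns 272–350, centre about 311) is centred in the held ring (140–485, centre about 312), with the tip inside the hole. I lower gently.

Call:
carry_out --xyz '[[0.001, 0, 0.012], [0.001, 0, 0.02], [0.001, 0, 0.024], [0.001, 0, 0.026], [0.001, 0, 0.026]]' --twist '[[0, 0, 0], [0, 0, 0], [0, 0, 0], [0, 0, 0], [0, 0, 0]]' --grip '[0.3, 0.3, 0.3, 0.3, 0.3]'

```text
clock: 6.98
eef_pos: [563.9, -58.2, 53.2]
eef_rot: [-1.958, -2.456, 0.0]
force: [0.6, 0.3, -0.1]
width: 44.6
```

Call:
carry_out --xyz '[[0, 0, 0.002], [0, 0, 0.004], [0, 0, 0.004]]' --twist '[[0, 0, 0], [0, 0, 0], [0, 0, 0]]' --grip '[0.3, 0.3, 0.3]'

```text
clock: 7.35
eef_pos: [563.8, -58.0, 49.1]
eef_rot: [-1.958, -2.456, 0.0]
force: [0.1, -0.2, -0.2]
width: 44.6
```

Call:
carry_out --xyz '[[0, 0, 0.002], [0, 0, 0.003], [0, 0, 0.003]]' --twist '[[0, 0, 0], [0, 0, 0], [0, 0, 0]]' --grip '[0.3, 0.3, 0.3]'

```text
clock: 7.72
eef_pos: [564.0, -58.2, 46.8]
eef_rot: [1.958, 2.456, 0.0]
force: [-2.2, 0.4, 3.0]
width: 44.4
```

Call:
carry_out --xyz '[[0, 0, 0.001], [0, 0, 0.001]]' --twist '[[0, 0, 0], [0, 0, 0]]' --grip '[0.3, 0.3]'

```text
clock: 7.98
eef_pos: [564.0, -58.1, 46.7]
eef_rot: [1.958, 2.456, 0.0]
force: [-2.7, 0.0, 7.8]
width: 44.8
```

Call:
carry_out --xyz '[[0, 0, 0], [0, 0, 0], [0, 0, 0], [0, 0, 0]]' --twist '[[0, 0, 0], [0, 0, 0], [0, 0, 0], [0, 0, 0]]' --grip '[0.65, 0.8, 1.0, 1.0]'

```text
clock: 8.48
eef_pos: [563.8, -58.0, 45.0]
eef_rot: [-1.958, -2.456, 0.0]
force: [-0.0, 0.8, 0.5]
width: 85.3
```

Call:
carry_out --xyz '[[0, 0, -0.03], [0, 0, -0.08], [0, 0, -0.13], [0, 0, -0.13]]' --twist '[[0, 0, 0], [0, 0, 0], [0, 0, 0], [0, 0, 0]]' --grip '[1, 1, 1, 1]'

```text
clock: 8.98
eef_pos: [567.3, -58.9, 181.4]
eef_rot: [1.952, 2.449, 0.008]
force: [0.1, -0.3, 0.3]
width: 85.4
```

```bash
python3 - <<'E'
from h import *
f=cam("wrist");o=bot.get_obs();print(o["eef_pos"].round(1),o["width"],togo([510,-380,178]))
S=(563.8,-58);a=np.linspace(0,6.28,200)
im=cv2.resize(f["color"][170:340,230:430],None,fx=3,fy=3,interpolation=cv2.INTER_CUBIC)
for z,r,c in((64,23,(255,0,0)),(64,15,(0,200,0)),(40,28,(0,0,255)),(88,2,(255,0,255))):
    for u,v in proj(f,np.c_[S[0]+r*np.cos(a),S[1]+r*np.sin(a),a*0+z]): cv2.circle(im,(int(round((u-230)*3)),int(round((v-170)*3))),0,c,-1)
save("w5",im)
E
```

```text
[565.8 -58.5 178.3] 85.46326102408877 [-0.3009 -0.1261  0.0004]
```

View pics/w5.png

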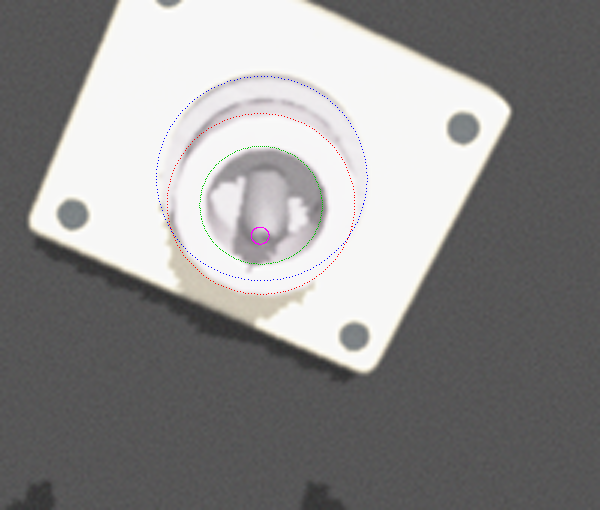

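The spacer is seated and flat: hole centred at (267,207) in the crop with the spindle in its middle. Next is the washer.

Call:
carry_out --xyz '[[-0.045, -0.019, 0], [-0.1, -0.042, 0], [-0.157, -0.066, 0], [-0.213, -0.089, 0], [-0.265, -0.111, 0]]' --twist '[[0, 0, 0], [0, 0, 0], [0, 0, 0], [0, 0, 0], [0, 0, 0]]' --grip '[1, 1, 1, 1, 1]'

```text
clock: 9.65
eef_pos: [513.4, -342.5, 172.8]
eef_rot: [-1.957, -2.453, -0.0]
force: [0.8, -0.3, 0.1]
width: 85.3
```

Call:
carry_out --xyz '[[-0.03, -0.012, 0.02], [-0.036, -0.015, 0.03], [-0.036, -0.015, 0.03]]' --twist '[[0, 0, 0], [0, 0, 0], [0, 0, 0]]' --grip '[1, 1, 1]'

```text
clock: 10.02
eef_pos: [506.9, -378.2, 142.3]
eef_rot: [-1.955, -2.452, -0.002]
force: [0.3, 0.7, 0.2]
width: 85.4
```

```bash
python3 - <<'E'
from h import *
f=cam("wrist");o=bot.get_obs();print(o["eef_pos"].round(1),o["joint_pos"].round(2))
g=cv2.cvtColor(f["color"],cv2.COLOR_RGB2GRAY);u,v=proj(f,[510,-380,4])[0].astype(int);print(u,v)
r=60;p=g[v-r:v+r,u-r:u+r];c,_=cv2.findContours((p>150).astype(np.uint8),0,cv2.CHAIN_APPROX_NONE);c=max(c,key=cv2.contourArea)
e=cv2.fitEllipse(c);ctr=np.array(e[0])+[u-r,v-r];W=onplane(f,ctr,6);print(e,ctr,W.round(1),togo([W[0],W[1],-3]))
save("w6",f["color"])
E
```

```text
[ 507.8 -378.   143.7] [-0.75  0.33  0.25  1.49  0.    0.6 ]
326 237
((61.38583755493164, 62.079166412353516), (73.93551635742188, 75.65564727783203), 85.41817474365234) [327.38583755 239.07916641] [ 510.6 -380.2    6. ] [-0.0033  0.0025  0.1467]
```

View pics/w6.png

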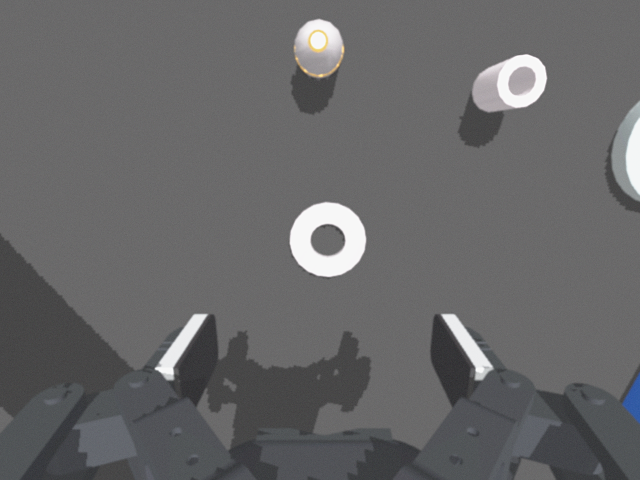

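The washer is at (327,239), so (510.6,-380.2); the sleeve at (510,83) and the knob at (319,48) are clear. I descend with the jaws open (tips stand back) and close in stages, watching the force.

Call:
carry_out --xyz '[[-0.003, 0.0025, 0.05], [-0.003, 0.0025, 0.105], [-0.003, 0.0025, 0.13], [-0.003, 0.0025, 0.144], [-0.003, 0.0025, 0.144]]' --twist '[[0, 0, 0], [0, 0, 0], [0, 0, 0], [0, 0, 0], [0, 0, 0]]' --grip '[1, 1, 1, 1, 1]'

```text
clock: 10.7
eef_pos: [511.6, -380.8, 1.3]
eef_rot: [-1.956, -2.457, -0.0]
force: [0.1, 0.6, 0.4]
width: 84.9
```

Call:
carry_out --xyz '[[0, 0, 0], [0, 0, 0], [0, 0, 0]]' --twist '[[0, 0, 0], [0, 0, 0], [0, 0, 0]]' --grip '[0.75, 0.75, 0.75]'

```text
clock: 11.08
eef_pos: [512.0, -382.7, 2.6]
eef_rot: [1.957, 2.455, -0.0]
force: [-0.3, 0.6, -0.1]
width: 63.7
```

Call:
carry_out --xyz '[[0, 0, 0.002], [0, 0, 0.003], [0, 0, 0.003]]' --twist '[[0, 0, 0], [0, 0, 0], [0, 0, 0]]' --grip '[0.75, 0.75, 0.75]'

```text
clock: 11.45
eef_pos: [511.1, -381.8, -2.1]
eef_rot: [-1.958, -2.456, -0.0]
force: [-0.3, 0.3, -0.4]
width: 63.4
```

Call:
carry_out --xyz '[[0, 0, 0], [0, 0, 0], [0, 0, 0], [0, 0, 0]]' --twist '[[0, 0, 0], [0, 0, 0], [0, 0, 0], [0, 0, 0]]' --grip '[0.55, 0.55, 0.55, 0.55]' --force 40

```text
clock: 11.95
eef_pos: [511.5, -382.2, -1.4]
eef_rot: [1.958, 2.456, -0.0]
force: [-0.4, 0.4, 2.0]
width: 56.9
```

Call:
carry_out --xyz '[[0, 0, -0.01], [0, 0, -0.04], [0, 0, -0.09], [0, 0, -0.13], [0, 0, -0.13]]' --twist '[[0, 0, 0], [0, 0, 0], [0, 0, 0], [0, 0, 0], [0, 0, 0]]' --grip '[0.55, 0.55, 0.55, 0.55, 0.55]'

```text
clock: 12.58
eef_pos: [513.5, -384.0, 133.7]
eef_rot: [1.952, 2.449, -0.001]
force: [0.7, -0.9, -1.5]
width: 56.6
```

```bash
python3 - <<'E'
from h import *
f=cam("wrist");o=bot.get_obs();p=o["eef_pos"];print(p.round(1),o["width"],o["force"].round(1),togo([563.8,-58,145]))
im=f["color"].copy();a=np.linspace(0,6.28,200);R=Ro.from_rotvec(o["eef_rot"]).as_matrix()
for r,c in((30,(255,0,0)),(14,(0,200,0))):
    for u,v in proj(f,np.c_[r*np.cos(a),r*np.sin(a),a*0-9.5]@R.T+p): cv2.circle(im,(int(round(u)),int(round(v))),0,c,-1)
save("w7",cv2.resize(im[200:480,160:490],None,fx=2,fy=2))
E
```

```text
[ 512.3 -382.8  130.4] 56.83330679002831 [ 0.4  0.4 -2.4] [ 0.3051  0.1227 -0.0153]
```

View pics/w7.png

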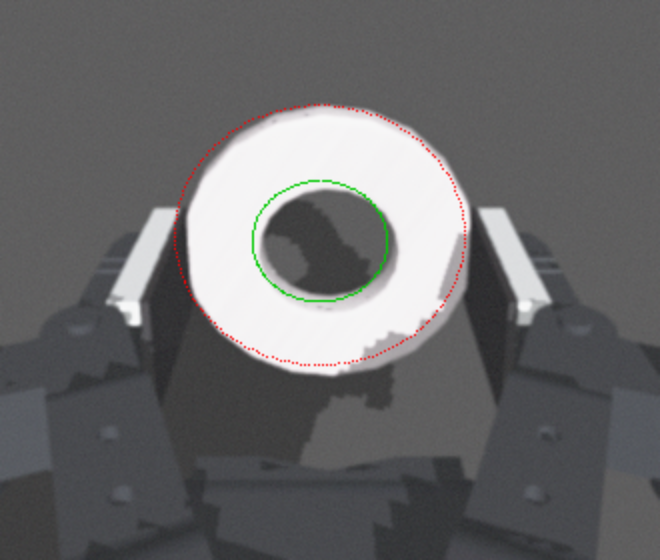

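The washer is gripped, near level, its hole centred at (328,242) in the crop. Returning by the exact sum of commanded shifts, (0.304, 0.1235), puts the tool back over the seat.

Call:
carry_out --xyz '[[0.045, 0.018, -0.015], [0.1, 0.041, -0.015], [0.155, 0.063, -0.015], [0.21, 0.085, -0.015], [0.262, 0.106, -0.015]]' --twist '[[0, 0, 0], [0, 0, 0], [0, 0, 0], [0, 0, 0], [0, 0, 0]]' --grip '[0.55, 0.55, 0.55, 0.55, 0.55]'

```text
clock: 13.25
eef_pos: [554.5, -100.4, 140.2]
eef_rot: [-1.955, -2.453, 0.003]
force: [-0.3, -0.3, -1.5]
width: 57.0
```

Call:
carry_out --xyz '[[0.03, 0.0125, 0], [0.042, 0.0175, 0], [0.042, 0.0175, 0.02], [0.042, 0.0175, 0.035], [0.042, 0.0175, 0.035]]' --twist '[[0, 0, 0], [0, 0, 0], [0, 0, 0], [0, 0, 0], [0, 0, 0]]' --grip '[0.55, 0.55, 0.55, 0.55, 0.55]'

```text
clock: 13.88
eef_pos: [561.8, -58.5, 105.2]
eef_rot: [-1.957, -2.451, 0.004]
force: [-0.7, -0.8, -1.5]
width: 57.1
```

```bash
python3 - <<'E'
from h import *
f=cam("wrist");o=bot.get_obs();p=o["eef_pos"];print(p.round(1),o["width"],o["force"].round(1),togo([563.8,-58,64]))
im=f["color"].copy();a=np.linspace(0,6.28,200);S=(563.8,-58)
for r,z,c in((2,88,(0,255,0)),(23,64,(255,0,0))):
    for u,v in proj(f,np.c_[S[0]+r*np.cos(a),S[1]+r*np.sin(a),a*0+z]): cv2.circle(im,(int(round(u)),int(round(v))),0,c,-1)
save("w8",cv2.resize(im[180:420,180:470],None,fx=2,fy=2))
E
```

```text
[562.7 -58.7 106.7] 57.236622371658676 [ 0.  -0.3 -1.9] [0.0004 0.0013 0.0427]
```

View pics/w8.png

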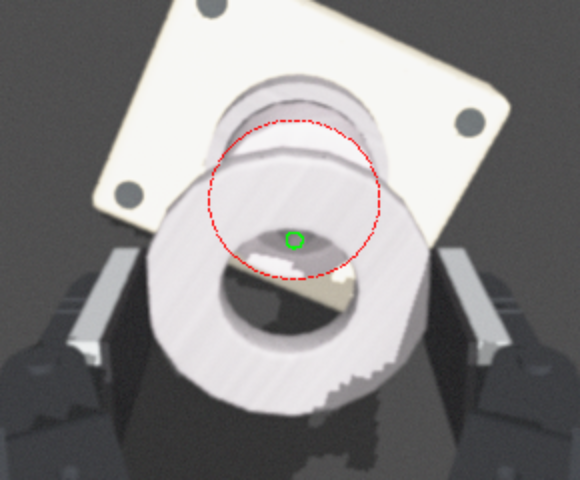

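The hole is centred at column 288 and the tip at (294,241), about 1 mm off. I correct by 1 mm and lower.

Call:
carry_out --xyz '[[0, 0.001, 0.01], [0, 0.001, 0.02], [0, 0.001, 0.03], [0, 0.001, 0.037], [0, 0.001, 0.037]]' --twist '[[0, 0, 0], [0, 0, 0], [0, 0, 0], [0, 0, 0], [0, 0, 0]]' --grip '[0.55, 0.55, 0.55, 0.55, 0.55]'

```text
clock: 14.55
eef_pos: [564.2, -57.7, 70.2]
eef_rot: [-1.957, -2.455, 0.001]
force: [-0.6, -0.1, -1.3]
width: 56.6
```

```bash
python3 - <<'E'
from h import *
f=cam("wrist");o=bot.get_obs();print(o["eef_pos"].round(1),o["force"].round(1),togo([563.8,-58,63]))
save("w9",cv2.resize(f["color"][180:420,180:470],None,fx=2,fy=2))
E
```

```text
[564.6 -57.8  70.9] [ 0.4 -0.9 -1.2] [-0.     -0.0008  0.0079]
```

The picture limit is reached, so I go on with force and pixel numbers.

Call:
carry_out --xyz '[[0, 0, 0.003], [0, 0, 0.005], [0, 0, 0.005]]' --twist '[[0, 0, 0], [0, 0, 0], [0, 0, 0]]' --grip '[0.55, 0.55, 0.55]'

```text
clock: 14.98
eef_pos: [564.8, -57.9, 66.2]
eef_rot: [-1.958, -2.456, 0.0]
force: [1.0, 0.5, -1.6]
width: 56.6
```

Call:
carry_out --xyz '[[0, 0, 0.001], [0, 0, 0.002], [0, 0, 0.002]]' --twist '[[0, 0, 0], [0, 0, 0], [0, 0, 0]]' --grip '[0.55, 0.55, 0.55]'

```text
clock: 15.35
eef_pos: [564.9, -57.9, 64.2]
eef_rot: [-1.958, -2.456, 0.0]
force: [-0.5, -0.9, -1.3]
width: 56.7
```

Call:
carry_out --xyz '[[0, 0, 0.001], [0, 0, 0.002], [0, 0, 0.002]]' --twist '[[0, 0, 0], [0, 0, 0], [0, 0, 0]]' --grip '[0.55, 0.55, 0.55]'

```text
clock: 15.72
eef_pos: [565.0, -57.9, 62.6]
eef_rot: [1.958, 2.456, 0.0]
force: [-0.9, 0.3, 0.4]
width: 56.6
```

Call:
carry_out --xyz '[[0, 0, 0.001], [0, 0, 0.001], [0, 0, 0.001]]' --twist '[[0, 0, 0], [0, 0, 0], [0, 0, 0]]' --grip '[0.55, 0.55, 0.55]'

```text
clock: 16.1
eef_pos: [565.0, -57.9, 62.6]
eef_rot: [1.958, 2.456, 0.0]
force: [-2.9, 0.8, 5.1]
width: 56.7
```

Contact at TCP z 62.6, as predicted. I release and lift.

Call:
carry_out --xyz '[[0, 0, 0], [0, 0, 0], [0, 0, 0], [0, 0, 0]]' --twist '[[0, 0, 0], [0, 0, 0], [0, 0, 0], [0, 0, 0]]' --grip '[0.75, 0.85, 1, 1]'

```text
clock: 16.6
eef_pos: [564.9, -57.9, 61.1]
eef_rot: [-1.958, -2.456, 0.0]
force: [-0.6, -0.9, -0.4]
width: 85.1
```

Call:
carry_out --xyz '[[0, 0, -0.03], [0, 0, -0.08], [0, 0, -0.12], [0, 0, -0.12], [0, 0, -0.12]]' --twist '[[0, 0, 0], [0, 0, 0], [0, 0, 0], [0, 0, 0], [0, 0, 0]]' --grip '[1, 1, 1, 1, 1]'

```text
clock: 17.23
eef_pos: [564.8, -57.9, 180.9]
eef_rot: [-1.958, -2.456, 0.0]
force: [-0.3, 0.2, -0.6]
width: 85.0
```

```bash
python3 - <<'E'
from h import *
w=cam("wrist");t=cam("top");s=cam("side");o=bot.get_obs();print(o["eef_pos"].round(1),o["force"].round(1),o["width"])
S=np.array([563.8,-58.])
# compare edges with predicted: profile along rays from predicted washer centre; washer top at z=72, r=30
def rad(f,z,n=24,lo=5,hi=45):
    g=cv2.GaussianBlur(cv2.cvtColor(f["color"],cv2.COLOR_RGB2GRAY),(3,3),0).astype(np.float32);out=[]
    for k in range(n):
        a=2*np.pi*k/n;rr=np.arange(lo,hi,.5);uv=proj(f,np.c_[S[0]+rr*np.cos(a),S[1]+rr*np.sin(a),rr*0+z]).astype(np.float32)
        out.append(cv2.remap(g,uv[:,:1],uv[:,1:],1)[:,0])
    return np.array(out)
p=rad(w,72)
print("radii",np.arange(5,45,.5)[::4])
for k in range(0,24,2):print(k*15,p[k][::4].astype(int))
f=w;u,v=proj(f,[S[0],S[1],72])[0];print(u,v)
g=cv2.cvtColor(f["color"],cv2.COLOR_RGB2GRAY);u0,v0=int(u)-60,int(v)-60
for th in(130,170,200):
  # hole: dark region inside washer
  c,_=cv2.findContours((g[v0:v0+120,u0:u0+120]<th).astype(np.uint8),cv2.RETR_LIST,cv2.CHAIN_APPROX_NONE)
  for k in c:
    if 200<cv2.contourArea(k)<4000: e=cv2.fitEllipse(cv2.convexHull(k));print(th,np.round(e[0],1),np.round(e[1],1),onplane(f,np.array(e[0])+[u0,v0],72).round(1))
E
```

```text
[563.8 -57.6 179.2] [ 1.1 -0.5 -0.5] 85.2898480603848
radii [ 5.  7.  9. 11. 13. 15. 17. 19. 21. 23. 25. 27. 29. 31. 33. 35. 37. 39.
 41. 43.]
0 [178 209 200 153 156 148 227 238 238 238 236 235 233 238 247 247 247 247
 246 166]
30 [187 162 152 149 146 139 213 234 235 237 238 238 238 238 246 247 247 247
 247 247]
60 [194 184 155 148 152 160 225 236 236 237 237 237 238 235 246 247 247 247
 247 247]
90 [196 193 177 128 139 190 236 237 237 238 238 239 242 223 215 242 247 247
 247 247]
120 [183 173 150 134 162 230 238 238 238 239 240 240 232 225 219 246 247 247
 247 247]
150 [160 154 154 154 202 237 237 238 239 238 238 236 235 247 247 247 247 247
 247 247]
180 [169 235 229 182 229 237 237 237 239 238 237 237 247 247 247 247 247 247
 247 247]
210 [145 203 209 192 233 237 238 238 237 236 235 211 203 242 247 247 243 169
  77  57]
240 [136 140 163 195 235 237 237 238 238 237 237 200  74  57  56  56  57  68
  84  84]
270 [156 138 151 146 215 239 238 238 237 236 236 232 128  56  57  57  56  58
  65  83]
300 [159 142 170 213 205 239 238 238 239 239 238 237 221 199 228 199  83  55
  63  83]
330 [186 159 207 204 188 210 239 239 238 238 236 234 235 245 247 247 247 247
 247 235]
321.39441028955144 244.61222649175915
130 [30.2 96.1] [ 46.1 808.1] [548.1 -89.7  72. ]Traceback (most recent call last):
  File "<stdin>", line 20, in <module>
cv2.error: OpenCV(4.12.0) /io/opencv/modules/imgproc/src/shapedescr.cpp:361: error: (-201:Incorrect size of input array) There should be at least 5 points to fit the ellipse in function 'fitEllipseNoDirect'
```

The washer's hole edge (radius about 14 mm) and rim (about 30 mm) fit a flat ring at z = 72 near (565.5,-57). I check from the side camera that it is level and the nut has not moved, then hand in.

```bash
python3 - <<'E'
from h import *
s=cam("side")
a=cv2.cvtColor(cv2.imread("pics/side0.png"),cv2.COLOR_BGR2GRAY);b=cv2.cvtColor(s["color"],cv2.COLOR_RGB2GRAY)
d=cv2.absdiff(a,b)
for n,(u,v) in dict(nut=(327,366),small=(246,360),sleeve=(295,163),knob=(347,163),spacer_old=(285,440),washer_old=(337,136)).items(): print(n,"changed px",int((d[v-20:v+20,u-20:u+20]>60).sum()))
# dense edges: gradient score of the washer's rim for height / tilt / centre in the side and wrist pictures
w=cam("wrist");th=np.linspace(0,2*np.pi,120,endpoint=False)
G=[]
for f in(s,w):
    g=cv2.GaussianBlur(cv2.cvtColor(f["color"],cv2.COLOR_RGB2GRAY),(3,3),0).astype(np.float32)
    G.append((f,np.hypot(cv2.Sobel(g,5,1,0),cv2.Sobel(g,5,0,1))))
def score(q,cams):
    x,y,z,tx,ty=q;t=0
    for r in(30,14):
        X=np.c_[x+r*np.cos(th),y+r*np.sin(th),z+r*(tx*np.cos(th)+ty*np.sin(th))]
        for f,g in cams:
            uv=proj(f,X).astype(np.float32);t-=np.minimum(cv2.remap(g,uv[:,:1],uv[:,1:],1),150).mean()
    return t
from scipy.optimize import differential_evolution as de
for n,c in(("side",G[:1]),("wrist",G[1:]),("both",G)):
    r=de(score,[(555,575),(-68,-48),(60,90),(-.3,.3),(-.3,.3)],args=(c,),seed=1,maxiter=150);print(n,r.x.round(2),round(r.fun))
print(bot.get_obs()["clock"])
E
```

```text
nut changed px 0
small changed px 0
sleeve changed px 62
knob changed px 21
spacer_old changed px 655
washer_old changed px 335
side [ 5.6726e+02 -6.0270e+01  6.5010e+01  7.0000e-02  4.0000e-02] -235
wrist [ 5.6572e+02 -5.7520e+01  7.0470e+01 -5.0000e-02  6.0000e-02] -213
both [ 5.6594e+02 -5.8190e+01  6.7980e+01  1.0000e-02  2.0000e-02] -441
17.475
```

```bash
python3 -c "
from workcell import bot
print(bot.finish_job())"
```

```text
the job is handed in; nothing more can be done
None
```

I slid the spacer ring onto the cream housing's spindle and then laid the large washer over it. The job was handed in at about 17.5 s of robot time. The gripper was open and about 110 mm clear above, and the largest contact force I read at the end of a move was about 8 N.

**Spacer:** it made contact at the expected height. A wrist picture after release showed it flat on the bearing, with the spindle in the middle of its hole.

**Washer:** it made contact exactly at the predicted height. The fit to the wrist and side pictures together put it near (566, -58) with almost no tilt (0.02 rad or less), about 1–2 mm from my estimate of the spindle axis.

**Other parts:** the nut and the small washer did not change at all in the side picture. A few pixels changed around the sleeve and the knob. I put that down to the arm's shadow and did not check further.

**Checks that disagreed:**
- The washer's fitted height was 65 mm from the side camera alone, 70.5 mm from the wrist and 68 mm combined, against an expected 72 mm. I trusted the contact height instead.
- One ellipse fit of the washer's hole failed, so I used radial edge profiles instead.
- The 12-picture limit was reached before the washer was set down, so the final state was checked by numbers, not by eye.

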